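Spin the banding wheel and brake it on its mark

TASK

With a fingertip on its bare rim, flick the potter's banding wheel spinning anticlockwise (seen from above) and let it run free, untouched, until it has made at least two full turns in all. Then, while it is still turning, brake it with a fingertip on the rim so that it stops in one go with the yellow-tipped pointer over the red patch (do not stop it well away from there and push it round), and finally take the finger away, leaving the wheel at rest. Do not touch the bowl riding on the wheel or disturb anything else on the table; nothing is to be picked up.

Things in the scene. Friction and masses are not known exactly. Their poses are not given: they have to be found in the camera images.
- wheel (a joint): Angle of the free wheel head, rad, growing anticlockwise seen from above, counting on past each turn. The red patch is under the pointer at 0, 2 pi, 4 pi ... Starts at rest at 1.5 to 4.8. Untouched, a speed w falls by about 0.08 w + 0.03 rad/s each second (3 rad/s takes over 25 s to stop). A fingertip pressing with a few newtons stops it within a few hundredths of a radian.
- hub (a point): Centre of the wheel head's flat, level top face, on the turning axis, 100 mm above the table. The head is a bright aluminium disc, 220 mm across and 14 mm thick, with a plain flat top, and is heavy (about 1.2 kg). The ring between 50 mm and 110 mm from the axis is bare; two thin grey centring circles are printed on it.
- mark (a point): Centre of the red patch printed flush on the wheel's top near the rim, 94 mm from the axis; the patch is 26 mm along the radius and 30 mm along the rim. It turns with the wheel.
- pointer (a point): Tip of the fixed pointer, 94 mm from the wheel's axis and 16 mm above the wheel's top: a dark steel wire, 7 mm thick, that rises from the stand's foot 140 mm from the axis to 124 mm above the table and bends inward over the rim to a yellow ball, 14 mm across. It stands on the side of the wheel away from the robot (the direction from hub to pointer is within about 40 degrees of +x).
- stand: The banding wheel's green cast foot, 170 mm across, heavy and fixed to the table; origin on the table on the wheel's axis; its x axis points from the axis to the pointer.
- spindle: Short steel spindle that carries the wheel head; origin on the axis, 66 mm above the table and 34 mm below the head's top. It is sprung: pressed from above, the head starts to sink at about 2 to 4 N, then 1.2 N per mm, down to a stop after 8 mm, and rises again when released. It does not turn with the wheel.
- mug_mid (a point): White mug, 76 mm across, 90 mm high, with a handle; point at its centre, half-way up. Bystander, loose.
- vase_mid (a point): Pale grey clay vase, 74 mm across, 110 mm high; point half-way up. Bystander, loose.
- glaze_jar_mid (a point): Jar with a terracotta band and white cap, 54 mm across, 75 mm high, standing 175 to 200 mm from the wheel's axis; point half-way up. Bystander, loose.
- slip_jar_mid (a point): Jar with a blue band and white cap, 60 mm across, 80 mm high; point half-way up. Bystander, loose.
- tub_mid (a point): Square green plastic tub, 110 x 110 x 100 mm high; point at its centre. Bystander, loose.
- brush_mid (a point): Brush lying on the table beside the wheel's foot, about 160 mm from its axis; point near the middle of its length, about 8 mm above the table. Bystander, loose.
- bowl: Small terracotta bowl, 84 mm across at the rim, 50 mm high, loose, standing about the middle of the wheel (within 6 mm of the axis); origin at the centre of its underside.

How it is judged:
By the outcome, as a careful person would: the job done as asked, in the order asked, and still so for the second after the job is handed in, with the robot touching nothing.
It also fails if it takes over 72 s, if anything falls off the work surface, if the arm or the gripper's body presses on something with over 40 N, if the wrist force passes 120 N, or if a joint passes its speed limit or range.

ROBOT

A 6-joint arm with a two-finger parallel gripper is mounted at the origin on the work surface. World frame = base frame: x ahead of the robot, y to its left, z up, the work surface at z = 0. Lengths are in m, angles in degrees, forces in N, time in s.
With the tool pointing down it reaches from about 0.375 to 0.9 m from the base axis. Payload 3.1 kg.
Tool frame: the origin (TCP) lies at the very end of the fingers, on their centre line; the grasp point (between the pads) lies bot.hold_point_z behind it (bot.hold_point_z is the distance from the TCP to the grasp point, in m); z points along the fingers, y is the line along which they close (so a half turn about z gives the same grasp; the last joint's range is limited). The gripper opens to 87 mm and grips with 3 to 60 N. Pads are 19 mm wide; open, the fingers measure 117 mm over their backs; the gripper's body (75 mm by 190 mm) begins 51 mm behind the grasp point.
Start: joints at [-81.159, 30.224, 82.088, -0, 67.689, -10.227], TCP at [0.204, -0.591, 0.223] pointing down, gripper open.
Joint ranges: [-176.69, 176.69], [-43.24, 126.21], [12.49, 139.97], [-82, 262], [0, 151.66], [-163.58, 163.58]. Speed limits (degrees/s): [159.86, 159.86, 180, 180, 180, 180].

INTERFACE

Orientations are given as a 3x3 rotation matrix whose columns are the frame's x, y, z axes.
In Python, from rig import bot gives the robot as it stands.
- The arm moves only by the tool apply_moves, never from a script. Its argument "plan" is one flat list of numbers, 4 for each row, row after row: the shift along the world's x, y, z normalised to -1 to 1, where 1 is 0.05 m, then the turn about the world's z normalised to -1 to 1, where 1 is 10 degrees. A call has 1 to 12 rows; each row shifts and turns the commanded pose from where the row before left it; what a row does not reach is not made up. A row lasts 1/8 s, in which the tool goes at most 62.5 mm and 10.7 degrees, less where a joint would pass 70% of its speed; a pose out of reach is approached as far as the arm can. A call with a number of a shift or a turn outside -1 to 1 is refused whole. A call with a gripper value outside its range is refused whole. "grip" is the closure, from -1 (fully open) to 1 (shut), so that 0 is half open, set as the call begins (left out, the last holds). The fingers move at their own pace and stop on an object; the grip force is fixed at half the most. Time passes only in rows, so rows that do not move let the fingers close. It gives the time, the measured TCP pose, the force, the opening and the grip force at its end, in the units of the state.
- bot.read_state(): the state, without advancing time (a new reading comes with each control period).
- bot.capture(name): name is "scene" or "top"; returns (picture, depth): 480x640x3 uint8, red, green, blue; 480x640 float32, m along the optical axis (not along the pixel's ray), 0 where there is no reading.
- bot.camera_info(name): a dict with "vertical_fov" (degrees; the focal length in pixels is half the picture's height over the tangent of half this angle, whatever the lens; pixels are square), "cx", "cy" (the principal point, pixels), "rvec" (rotation vector, rad) and "tvec" (3), from world to camera coordinates, as OpenCV has them. Camera axes: x right, y down, z forward; pixel columns grow to the right and rows downward; lengths in m; the calibration is good to about 2 mm. A picture is of the moment at which its call begins. camera_info takes no time and is no camera call.
- bot.hand_in(): hands the job in; it is judged then, once.
Trained networks look in the newest picture that a camera, given by its name, has taken for a name from the list of things; names that differ only in an ending like _2 or _b are one class to them, and where a whole thing is asked for, a point or a joint stands for the part that bears it (a point fixed in the world has none). Each returns a list of dicts, best first, with "p" (0 to 1); they miss things now and then, are a little off and sometimes report something else, mostly with a low value. They report only what shows in the picture. A call takes as long as a camera call.
- bot.outline_of(camera, target): "mask" (480x640 bool, what is visible of it) and "xy" ([column, row] as shares, 0 to 1, of the picture: columns of its width, rows of its height, amid what is visible of it).
- bot.pinpoint(camera, target): "xy" ([column, row] as shares, 0 to 1, of the picture: columns of its width, rows of its height: a listed point, or the origin of a listed thing).
The state is a dict: "time_s": time; "joint_positions": joint angles; "qvel": joint speeds; "tau": joint torques, N m; "position": TCP position; "tcp_rot": TCP orientation; "force": force on the tool from outside, world axes, zero at the start; "moment": the same for the moment, N m; "opening": opening from 0.0 (shut) to 1.0 (fully open); "grasp_force": force on a finger pad.
Only numpy, scipy, OpenCV 4.12 (cv2) and the standard library are available. Lean on these libraries where they do the work, as an engineer would, in place of code of your own. Each camera call takes 0.05 s, during which the arm holds its last target. There are 200 camera calls.

## Working session

There is one attempt and no reset: what is moved stays moved. The work goes in short steps, Python scripts to look and compute and a tool call to move; the robot and the scene stay as the last step left them, time stands still between calls to the robot, and variables do not carry over. Pictures are saved under pics/ and viewed, at most 10 in all, crops included, and the job is handed in when it is done.

Besides the shell and the picture viewer there is one more tool, called after "Request:" in YAML: its name, and indented under it one key for each argument. apply_moves: Moves the arm, as the interface text tells. Its arguments: {"type":"object","properties":{"plan":{"type":"array","items":{"type":"number"}},"grip":{"type":"number"}},"required":["plan"]}

```bash
mkdir -p pics; ls; cat > h.py <<'E'
import numpy as np, cv2
from rig import bot
def cam(n):
    c=bot.camera_info(n); f=240/np.tan(np.radians(c["vertical_fov"])/2)
    R=cv2.Rodrigues(np.array(c["rvec"],float))[0]; t=np.array(c["tvec"],float).ravel()
    return f,c["cx"],c["cy"],R,t
def ray(n,u,v,z):
    f,cx,cy,R,t=cam(n); d=R.T@np.array([(u-cx)/f,(v-cy)/f,1]); o=-R.T@t
    return o+d*(z-o[2])/d[2]
def proj(n,P):
    f,cx,cy,R,t=cam(n); q=R@np.array(P)+t
    return f*q[0]/q[2]+cx, f*q[1]/q[2]+cy
E
python3 - <<'E'
from h import *
for n in("scene","top"):
    im,d=bot.capture(n); cv2.imwrite(f"pics/{n}0.png",im[:,:,::-1])
    f,cx,cy,R,t=cam(n); print(n,f,cx,cy,(-R.T@t).round(3))
    for k,z in dict(hub=.1,mark=.1,pointer=.116,mug_mid=.045,vase_mid=.055,glaze_jar_mid=.0375,slip_jar_mid=.04,tub_mid=.05,brush_mid=.008,bowl=.1).items():
        for r in bot.pinpoint(n,k)[:2]:
            u,v=r["xy"][0]*640,r["xy"][1]*480
            print(k,round(r["p"],2),round(u),round(v),ray(n,u,v,z).round(3))
s=bot.read_state(); print(s["time_s"],s["position"],s["tcp_rot"],s["force"],s["opening"])
E
```

```text
pics
scene 580.8007795632568 319.2277078162489 243.73416762588838 [1.468 0.156 0.997]
hub 0.93 299 247 [ 0.6   -0.038  0.1  ]
mark 0.66 319 220 [ 0.507 -0.012  0.1  ]
pointer 0.68 287 274 [ 0.697 -0.043  0.116]
pointer 0.28 299 244 [ 0.606 -0.037  0.116]
mug_mid 0.93 148 242 [ 0.594 -0.4    0.045]
vase_mid 0.92 490 282 [0.582 0.378 0.055]
glaze_jar_mid 0.73 226 243 [ 0.559 -0.223  0.037]
glaze_jar_mid 0.57 371 290 [0.64  0.127 0.037]
slip_jar_mid 0.67 490 243 [0.444 0.386 0.04 ]
tub_mid 0.27 296 250 [ 0.562 -0.054  0.05 ]
brush_mid 0.73 370 290 [0.614 0.124 0.008]
top 586.501889815847 330.7253523436458 240.27814226056293 [0.385 0.    1.299]
mark 0.79 334 274 [ 0.519 -0.018  0.1  ]
mark 0.28 340 245 [ 0.579 -0.032  0.1  ]
pointer 0.96 347 187 [ 0.699 -0.046  0.116]
mug_mid 0.89 509 240 [ 0.598 -0.401  0.045]
vase_mid 0.68 147 245 [0.588 0.38  0.055]
vase_mid 0.57 344 238 [ 0.601 -0.041  0.055]
glaze_jar_mid 0.76 427 256 [ 0.564 -0.222  0.038]
glaze_jar_mid 0.66 334 276 [ 0.522 -0.019  0.038]
slip_jar_mid 0.96 150 310 [0.451 0.373 0.04 ]
tub_mid 0.31 508 241 [ 0.595 -0.397  0.05 ]
brush_mid 0.65 270 238 [0.611 0.123 0.008]
bowl 0.67 348 236 [ 0.598 -0.048  0.1  ]
bowl 0.38 343 245 [ 0.579 -0.037  0.1  ]
1.1 [ 0.20420263 -0.59068139  0.22256049] [[ 9.45143962e-01  3.26654084e-01 -2.49906127e-06]
 [ 3.26654084e-01 -9.45143962e-01 -1.60619763e-05]
 [-7.60868284e-06  1.43645514e-05 -1.00000000e+00]] [ 0.16760899 -0.32440578  0.05640762] 0.999415858158958
```

View pics/top0.png

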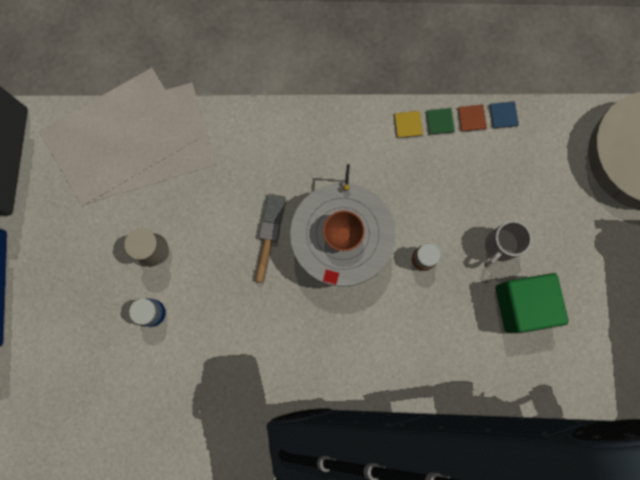

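View pics/scene0.png

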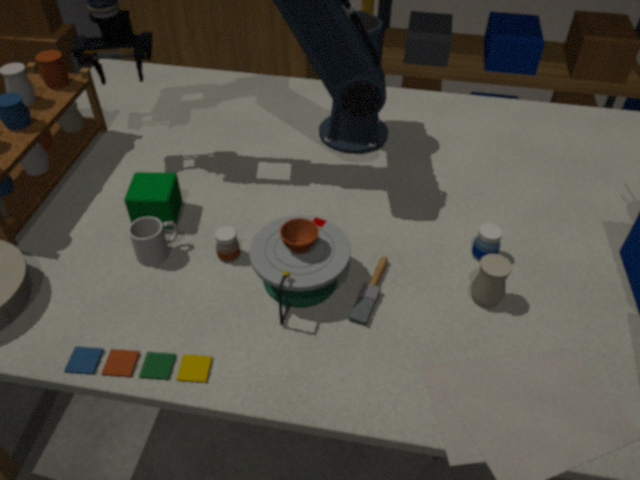

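The top view shows the wheel centred near (343,235), the red patch at (331,277), the pointer at (347,187), the glaze jar at (427,257) and the brush at (265,235). The robot side of the rim is clear, so I'll flick and brake there.

```bash
cat >> h.py <<'E'
def red(n,im,hub):
    """angle of red patch about hub (deg), from the picture"""
    h=cv2.cvtColor(im,cv2.COLOR_RGB2HSV); m=((h[...,0]<5)|(h[...,0]>174))&(h[...,1]>200)&(h[...,2]>110)
    v,u=np.nonzero(m); P=np.array([ray(n,a,b,.1) for a,b in zip(u,v)]) if len(u) else np.zeros((0,3))
    if len(P)==0: return None
    d=P[:,:2]-hub; r=np.hypot(*d.T); k=(r>.07)&(r<.115)
    if k.sum()<15: return None
    c=d[k].mean(0); return np.degrees(np.arctan2(c[1],c[0])), np.hypot(*c), int(k.sum())
E
python3 - <<'E'
from h import *
for n in("top","scene"):
    im,d=bot.capture(n)
    for r in bot.outline_of(n,"wheel")[:1]:
        m=r["mask"].astype(np.uint8); c=max(cv2.findContours(m,0,1)[0],key=cv2.contourArea)
        hull=cv2.convexHull(c)[:,0]
        P=np.array([ray(n,u,v,.1)[:2] for u,v in hull])
        (x,y),R=cv2.minEnclosingCircle(P.astype(np.float32)); e=cv2.fitEllipse((P*1000).astype(np.float32))
        print(n,r["p"],m.sum(),x,y,R,e)
    print(n,red(n,im,np.array([.602,-.04])))
print(bot.hold_point_z)
E
```

```text
top 0.63 7138 0.6028985381126404 -0.03610968962311745 0.10990633815526962 ((602.9489135742188, -36.03898239135742), (217.5694580078125, 218.51425170898438), 48.30256271362305)
top (np.float64(162.02604168389743), np.float64(0.09273505591391565), 95)
scene 0.94 4889 0.6078459620475769 -0.03383769094944 0.11495254188776016 ((607.7547607421875, -35.470367431640625), (218.3061981201172, 229.5545654296875), 103.90310668945312)
scene (np.float64(162.20834508256888), np.float64(0.094835266681162), 47)
0.0187
```

Request:
apply_moves:
  plan: [0.6,1,0,-0.9,0.6,1,0,-1,0.6,1,0,0,0.6,1,0,0,0.6,1,0,0,0.6,1,0,0,0.6,1,0,0,0.6,1,0,0,0.6,1,0,0,0.6,1,0,0,0,0.6,0,0,0,0,0,0]
  grip: 1

```text
time_s: 2.8
position: [0.504, -0.0585, 0.2225]
tcp_rot: [[1.0, 0.005, -0.001], [0.005, -1.0, 0.0], [-0.001, -0.0, -1.0]]
force: [0.5, -0.6, 0.2]
opening: 0.005
grasp_force: 0.0
```

Request:
apply_moves:
  plan: [0.28,0.7,-0.5,0,0,0.63,-0.6,0,0,0,-0.6,0,0,0,-0.34,0,0,0,-0.1,0,0,0,-0.06,0,0,0,-0.06,0,0,0,0,0]

```text
time_s: 3.8
position: [0.5185, 0.0056, 0.1099]
tcp_rot: [[1.0, 0.001, 0.001], [0.001, -1.0, -0.0], [0.001, 0.0, -1.0]]
force: [0.2, -0.3, 0.7]
opening: 0.002
grasp_force: 0.0
```

Request:
apply_moves:
  plan: [0,0.05,-0.12,0,0,0,-0.06,0,0,0,-0.04,0,0,0,0,0]

```text
time_s: 4.3
position: [0.5178, 0.0086, 0.0986]
tcp_rot: [[1.0, 0.001, -0.001], [0.001, -1.0, 0.0], [-0.001, -0.0, -1.0]]
force: [-2.0, 0.2, 3.8]
opening: 0.006
grasp_force: 2.0
```

Request:
apply_moves:
  plan: [0,0,-0.03,0,0,-0.3,0,0,0,-0.6,0,0,0,-0.6,0,0,0,-0.6,0.6,0,0,-0.3,0.4,0,0,0,0,0]

```text
time_s: 5.18
position: [0.5198, -0.1135, 0.1482]
tcp_rot: [[1.0, -0.001, 0.005], [-0.001, -1.0, -0.002], [0.005, 0.002, -1.0]]
force: [-0.5, -0.6, 0.4]
opening: 0.009
grasp_force: 0.0
```

```bash
cat > obs.py <<'E'
from h import *
import json,sys
hub=np.array([.603,-.037]); ref=-4.5
out=json.load(open("obs.json")) if len(sys.argv)>2 else []
for i in range(int(sys.argv[1])):
    t=bot.read_state()["time_s"]; im,d=bot.capture("scene"); r=red("scene",im,hub)
    if r: out.append([t,r[0]-ref,r[1],r[2]])
cv2.imwrite(f"pics/o{t:.2f}.png",im[:,:,::-1])
json.dump(out,open("obs.json","w"))
a=np.array(out); 
th=np.unwrap(np.radians(a[:,1]))
for x,y,z in zip(a[:,0],th,a[:,2]): print(round(x,2),round(y,3),round(z,3))
print("now",bot.read_state()["time_s"])
E
python3 obs.py 8
```

```text
5.18 -1.37 0.095
5.22 -1.22 0.095
5.28 -1.074 0.095
5.32 -0.93 0.094
5.38 -0.786 0.095
5.42 -0.64 0.095
5.48 -0.5 0.094
5.52 -0.36 0.094
now 5.575
```

The wheel is running free at about 2.9 rad/s. I'll move the finger to hover over the braking point, then track the wheel.

Request:
apply_moves:
  plan: [0,0.4,0,0,-0.04,0.6,0,0,0,0.53,0,0,0,0,-0.3,0,0,0,-0.3,0,0,0,-0.2,0,0,0,0,0,0,0,0,0]

```text
time_s: 6.58
position: [0.5164, -0.0357, 0.107]
tcp_rot: [[1.0, 0.0, 0.0], [0.0, -1.0, -0.0], [0.0, 0.0, -1.0]]
force: [-0.2, 0.0, -1.1]
opening: 0.007
grasp_force: 0.0
```

```bash
python3 obs.py 6 a | tail -7
```

```text
5.28 -1.074 0.095
5.32 -0.93 0.094
5.38 -0.786 0.095
5.42 -0.64 0.095
5.48 -0.5 0.094
5.52 -0.36 0.094
now 6.875
```

Request:
apply_moves:
  plan: [0,0,0,0,0,0,0,0,0,0,0,0,0,0,0,0,0,0,0,0,0,0,0,0,0,0,0,0]

```text
time_s: 7.75
position: [0.5162, -0.0352, 0.107]
tcp_rot: [[1.0, 0.001, -0.0], [0.001, -1.0, 0.0], [-0.0, -0.0, -1.0]]
force: [0.7, 0.8, -0.7]
opening: 0.0
grasp_force: 0.0
```

```bash
cat > fit.py <<'E'
from h import *
import json
from scipy.optimize import least_squares, brentq
a=np.array(json.load(open("obs.json"))); t=a[:,0]; y=np.radians(a[:,1])
t0=t[0]; y=y-y[0]; base=4.91
def th(p,s): k,c=p[2],p[3]; B=p[1]+c/k; return p[0]+B*(1-np.exp(-k*s))/k-c/k*s
def f(p):
    e=y-th(p,t-t0); e=(e+np.pi)%(2*np.pi)-np.pi
    return np.r_[e/.01,(p[2]-.08)/.008,(p[3]-.03)/.005]
b=least_squares(f,[0,2.9,.08,.03]); p=b.x
off=np.radians(a[0,1])%(2*np.pi)   # absolute angle at t0
print("p",p.round(4),"rms",np.sqrt(np.mean((f(p)[:-2]*.01)**2)),"abs0",off)
now=bot.read_state()["time_s"]
w=lambda s:(p[1]+p[3]/p[2])*np.exp(-p[2]*s)-p[3]/p[2]
print("now",now,"theta",off+th(p,now-t0),"w",w(now-t0))
for n in(2,3,4):
    try:
        s=brentq(lambda s:off+th(p,s)-2*np.pi*n,0,18); print(n,"t=",round(s+t0,3),"w",round(w(s),3))
    except Exception as e: print(n,e)
E
python3 obs.py 20 a | tail -12; python3 fit.py
```

```text
8.2 0.198 0.094
8.25 0.265 0.095
8.3 0.365 0.094
8.35 0.474 0.094
8.4 0.584 0.094
8.45 0.693 0.094
8.5 0.805 0.093
8.55 0.916 0.094
8.6 1.023 0.094
8.65 1.13 0.094
8.7 1.239 0.094
now 8.75
p [2.300e-03 2.933e+00 7.680e-02 2.950e-02] rms 0.017223459620080765 abs0 4.913223699544653
now 8.75 theta 13.912055063007852 w 2.1364048154095694
2 t= 8.137 w 2.258
3 t= 11.348 w 1.68
4 t= 15.994 w 1.061
```

The fit is good: the third pass of the pointer is due at about 15.99 s at 1.06 rad/s. I'll do a dry run of the braking drop 20 mm higher to measure the lag.

Request:
apply_moves:
  plan: [0,0,0.4,0,0,0,0,0,0,0,0,0,0,0,0,0]

```text
time_s: 9.25
position: [0.5157, -0.035, 0.1264]
tcp_rot: [[1.0, 0.001, -0.001], [0.001, -1.0, 0.0], [-0.001, -0.0, -1.0]]
force: [0.5, 0.3, 0.5]
opening: 0.007
grasp_force: 0.0
```

Request:
apply_moves:
  plan: [0,0,-0.2,0]

```text
time_s: 9.38
position: [0.5165, -0.0353, 0.1168]
tcp_rot: [[1.0, 0.001, 0.001], [0.001, -1.0, -0.0], [0.001, 0.0, -1.0]]
force: [-0.1, -0.2, 0.7]
opening: 0.002
grasp_force: 0.0
```

```bash
python3 - <<'E'
from h import *
for i in range(5):
    s=bot.read_state(); print(round(s["time_s"],3),s["position"].round(4) if hasattr(s["position"],"round") else s["position"]); bot.capture("scene")
E
```

```text
9.375 [ 0.5165 -0.0353  0.1168]
9.425 [ 0.5154 -0.035   0.1153]
9.475 [ 0.5151 -0.0349  0.1156]
9.525 [ 0.5154 -0.035   0.116 ]
9.575 [ 0.5157 -0.0351  0.1163]
```

Request:
apply_moves:
  plan: [0,0,-0.1,0,0,0,-0.09,0,0,0,0,0,0,0,0,0,0,0,0,0,0,0,0,0,0,0,0,0,0,0,0,0,0,0,0,0,0,0,0,0,0,0,0,0]

```text
time_s: 11.0
position: [0.5162, -0.0352, 0.1075]
tcp_rot: [[1.0, 0.001, 0.0], [0.001, -1.0, -0.0], [0.0, 0.0, -1.0]]
force: [-0.4, 0.1, 0.6]
opening: 0.006
grasp_force: 0.0
```

```bash
python3 obs.py 8 a >/dev/null; python3 obs.py 24 a | tail -6; python3 fit.py; python3 - <<'E'
import cv2,glob,os
f=sorted(glob.glob('pics/o*.png'),key=os.path.getmtime)[-2]; print(f)
cv2.imwrite('pics/crop1.png',cv2.resize(cv2.imread(f)[190:310,220:380],None,fx=4,fy=4))
E
```

```text
12.35 1.539 0.093
12.4 1.612 0.094
12.45 1.689 0.093
12.5 1.758 0.094
12.55 1.841 0.094
now 12.6
p [8.000e-04 2.945e+00 8.020e-02 2.790e-02] rms 0.018059001928033933 abs0 4.913223699544653
now 12.6 theta 20.755332707215715 w 1.4677362816889443
2 t= 8.137 w 2.249
3 t= 11.378 w 1.655
4 t= 16.153 w 1.018
pics/o11.35.png
```

View pics/crop1.png

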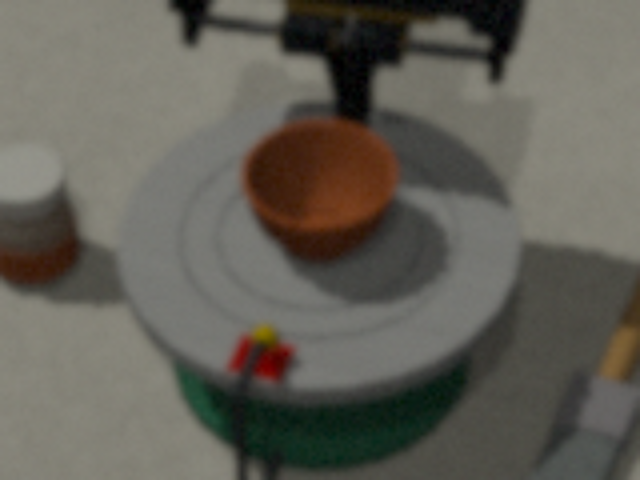

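At 11.35 s the patch is centred under the yellow tip, around (262,358) in the crop. That matches the prediction to within 0.05 rad.

Request:
apply_moves:
  plan: [0,0,0,0,0,0,0,0,0,0,0,0,0,0,0,0,0,0,0,0,0,0,0,0,0,0,0,0,0,0,0,0,0,0,0,0,0,0,0,0,0,0,0,0,0,0,0,0]

```text
time_s: 14.1
position: [0.5162, -0.0352, 0.1075]
tcp_rot: [[1.0, 0.001, -0.0], [0.001, -1.0, 0.0], [-0.0, -0.0, -1.0]]
force: [-0.6, 0.2, 1.1]
opening: 0.005
grasp_force: 0.0
```

Request:
apply_moves:
  plan: [0,0,0,0,0,0,0,0,0,0,0,0,0,0,0,0,0,0,0,0,0,0,0,0]

```text
time_s: 14.85
position: [0.5162, -0.0352, 0.1075]
tcp_rot: [[1.0, 0.001, -0.0], [0.001, -1.0, 0.0], [-0.0, -0.0, -1.0]]
force: [-0.6, -0.4, -0.1]
opening: 0.005
grasp_force: 0.0
```

```bash
python3 obs.py 16 a | tail -16; python3 fit.py
```

```text
14.9 4.913 0.095
14.95 4.973 0.095
15.0 5.034 0.094
15.05 5.089 0.094
15.1 5.145 0.095
15.15 5.202 0.095
15.2 5.259 0.095
15.25 5.31 0.095
15.3 5.368 0.095
15.35 5.426 0.095
15.4 5.479 0.095
15.45 5.532 0.094
15.5 5.588 0.095
15.55 5.639 0.095
15.6 5.692 0.095
now 15.65
p [8.0000e-04 2.9445e+00 7.9400e-02 2.9700e-02] rms 0.016024331994814713 abs0 4.913223699544653
now 15.65 theta 24.600221471314903 w 1.0709337209958754
2 t= 8.137 w 2.249
3 t= 11.378 w 1.654
4 t= 16.161 w 1.013
```

Request:
apply_moves:
  plan: [0,0,0,0,0,0,0,0,0,0,0,0,0,0,-0.26,0,0,0,0,0,0,0,0,0,0,0,0,0]

```text
time_s: 16.52
position: [0.5171, -0.0355, 0.095]
tcp_rot: [[1.0, 0.001, 0.002], [0.001, -1.0, -0.001], [0.002, 0.001, -1.0]]
force: [-0.5, 0.7, 7.8]
opening: 0.005
grasp_force: 3.7
```

```bash
python3 obs.py 3 a | tail -4; python3 - <<'E'
import cv2,glob,os
f=sorted(glob.glob('pics/o*.png'),key=os.path.getmtime)[-1]
cv2.imwrite('pics/crop2.png',cv2.resize(cv2.imread(f)[190:310,220:380],None,fx=4,fy=4))
E
```

```text
15.55 5.639 0.095
15.6 5.692 0.095
16.58 6.247 0.101
now 16.675
```

View pics/crop2.png

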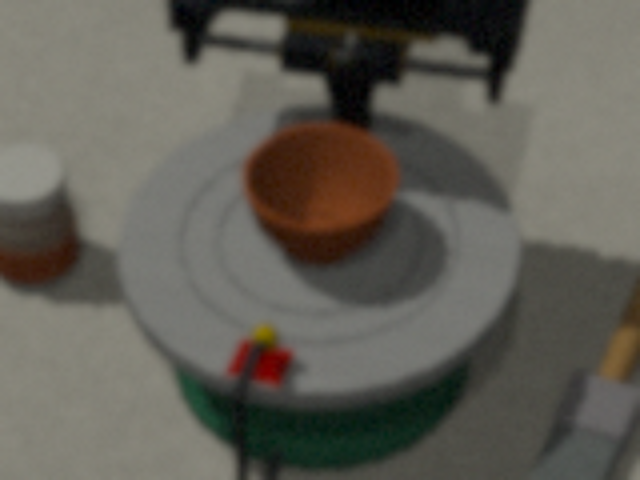

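The wheel has stopped with the patch under the pointer, centred around (261,362) in the crop. Next I lift the finger straight up.

Request:
apply_moves:
  plan: [0,0,0.06,0,0,0,0.1,0,0,0,0.3,0,0,0,0.8,0,0,0,0.8,0,0,0,0,0,0,0,0,0,0,0,0,0]

```text
time_s: 17.68
position: [0.515, -0.0349, 0.1963]
tcp_rot: [[1.0, 0.001, -0.003], [0.001, -1.0, 0.001], [-0.003, -0.001, -1.0]]
force: [0.2, 0.2, 0.8]
opening: 0.005
grasp_force: 0.0
```

```bash
python3 - <<'E'
from h import *
hub=np.array([.603,-.037])
for i in range(2):
    for n in("scene","top"):
        im,d=bot.capture(n); print(n,red(n,im,hub),[r["xy"] for r in bot.pinpoint(n,"mark")[:1]])
    for _ in range(8): bot.capture("top")
cv2.imwrite('pics/crop3.png',cv2.resize(bot.capture("scene")[0][190:310,220:380,::-1],None,fx=4,fy=4))
E
```

```text
scene None [[0.4437, 0.581]]
top (np.float64(-9.1204870299711), np.float64(0.09262135625856384), 37) [[0.5422, 0.3906]]
scene None [[0.4455, 0.5815]]
top (np.float64(-9.038507550112115), np.float64(0.09237042633085067), 35) [[0.543, 0.3923]]
```

View pics/crop3.png

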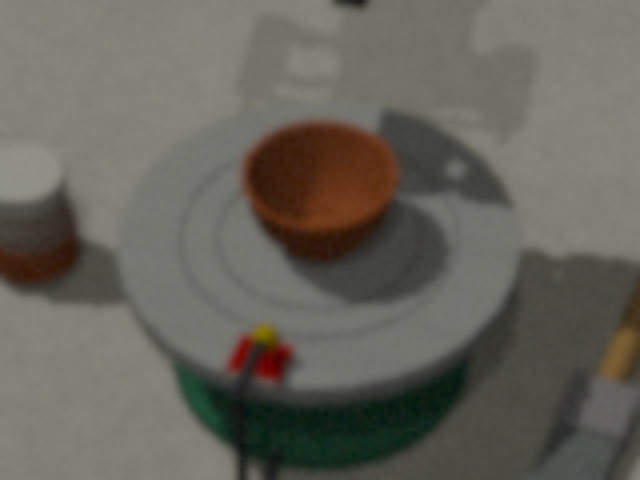

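The final picture shows the patch still centred under the yellow tip, around (262,358), with the wheel at rest, the finger clear and nothing nearby disturbed.

```bash
python3 -c "
from rig import bot
print(bot.hand_in())"
```

```text
the job is handed in; nothing more can be done
None
```

I flicked the wheel anticlockwise and it ran free to about 3.5 turns in all; one brake with the fingertip stopped it with the red patch under the pointer, I lifted the finger clear, and the job is handed in (no verdict was returned).

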